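# Hang up the headphones and fasten the case

### The job

The wooden tool case is sold: take the headphones off its lid and hang them by the headband over the wooden display rail, one ear cup on each side of the bar, lowering them on without dropping them. Then swing the case's hasp right over and down, fully home over the catch on the front of the case. Leave the other goods where they stand.

Things in the scene. Friction and masses are not known exactly. Their poses are not given: they have to be found in the camera images.
- headphones: Black and grey rigid headphones, 0.22 kg, standing on the case lid, headband up: 164 mm across (own x, cup to cup), 60 mm deep (y), 158 mm high. Origin: centre, level with the cups' undersides. Cups 30 x 60 x 66 mm high, centred at x = +-67 mm. Mid-headband is a straight pad 60 mm long (x), 26 mm wide (y), 18 mm thick, z = 140 to 158 mm: grip it across its width.
- band_under (a point): Middle of the underside of the headband's pad, 140 mm above the headphones' origin: the place that rests on the bar.
- rail: Display rail, fixed: a round wooden bar 16 mm thick and 280 mm long along its own y, on two thin steel posts 128 mm either side of the middle, each with a flat foot 120 mm long in x, 8 mm high. Origin on the table under the bar's middle.
- rail_mid (a point): Top of the bar at its middle, 165 mm above the table; axes as the rail's.
- case: Closed wooden tool case with steel corners, fixed, 160 (x) x 220 (y) x 100 mm high. Origin: centre of its underside; its front, with catch and hasp, faces its own -x.
- hasp_hinge (a point): Middle of the hasp's hinge axis, which runs along the case's y at the upper front edge: 86 mm in front of the case's origin (x = -86), 100 mm high. Axes as the case's.
- hasp (a joint): Angle of the hasp (rad): 0 = hanging straight down in front of the case, home over the catch (limit); 1.57 = level, pointing away from the case's front; 3.14 = upright; more = leaning back over the lid (limit 3.9). Stiff hinge (about 0.06 N m of friction): it stays where it is left.
- hasp_end (a point): Middle of the free end of the hasp, on its outer face. The hasp is a steel plate 75 mm long from the hinge axis, 40 mm wide, 4 mm thick, with a slot 48 to 66 mm from the axis for the catch, a wire staple 48 to 66 mm below the hinge axis that stands 9 mm out through the slot.
- jar: Bystander: amber jar, 60 mm wide, 100 mm high. Origin: centre of its underside.
- vase: Bystander: terracotta vase, 68 mm wide, 130 mm high. Origin: centre of its underside.
- mug: Bystander: white mug, 72 mm wide and 85 mm high, handle at its own +y. Origin: centre of its underside.
- candlestick: Bystander: brass candlestick, foot 84 mm wide, 115 mm high. Origin: centre of its underside.
- wrench: Bystander: a wrench lying flat, handle to its own -x. Origin: on its underside, near the middle.

How it is judged:
On the way, in this order (a step that is already met when the one before it is completed fails the run):
1. the headphones hang on the rail, let go and still (x of band_under in the frame of rail_mid between -0.03 and 0.03 m and y of band_under in the frame of rail_mid between -0.115 and 0.115 m and z of band_under in the frame of rail_mid between -0.012 and 0.015 m and angle between headphones's own z axis and vertical below 0.4 rad and angle between the y axis of headphones and the y axis of rail, either way round below 0.5 rad and contact force between headphones and rail above 0.5 N and contact force between the fingers and headphones below 0.1 N and linear speed of headphones below 0.05 m/s), for 0.2 s.
2. the hasp is down over the catch (value of joint hasp below 0.15 rad), for 0.1 s.
At the end, for the whole second after the job is handed in: Headphones at rest, released, on the bar: band underside within 30 mm sideways of the bar, 12 mm below to 15 mm above its top, within 115 mm of its middle; upright within 0.4 rad, square across the bar within 0.5 rad. Hasp within 0.15 rad of straight down (all of step 1 and angular speed of headphones below 0.5 rad/s and value of joint hasp below 0.15 rad); the robot touches nothing.
It fails at once if the headphones are dropped (moving faster than 0.7 m/s with the fingers off them) (linear speed of headphones above 0.7 m/s and contact force between the fingers and headphones below 0.05 N).
It fails at once if another thing on the table is pushed more than 40 mm or knocked over (distance of any of jar, vase, mug, candlestick, wrench from where it was at the start of the episode above 0.04 m or angle between any of jar, vase, mug, candlestick, wrench's own z axis and vertical above 0.5 rad).
It also fails if it takes over 64 s, if anything falls off the work surface, if the arm or the gripper's body presses on something with over 40 N, if the wrist force passes 120 N, or if a joint passes its speed limit or range.

### The arm

A 6-joint arm with a two-finger parallel gripper is mounted at the origin on the work surface. World frame = base frame: x ahead of the robot, y to its left, z up, the work surface at z = 0. Lengths are in m, angles in rad, forces in N, time in s.
With the tool pointing down it reaches from about 0.3 to 0.875 m from the base axis. Payload 6.4 kg.
Tool frame: the origin (TCP) lies midway between the tips of the shut fingers; the grasp point (between the pads) lies 19 mm behind it; z points along the fingers, y is the line along which they close (so a half turn about z gives the same grasp; the last joint's range is limited). The gripper opens to 85 mm and grips with 20 to 120 N. Pads are 22 mm wide; open, the fingers measure 114 mm over their backs; the gripper's body (76 mm by 85 mm) begins 54 mm behind the grasp point. The pads swing forward as they close: fully open they stand 13 mm farther back than shut.
Start: joints at [1.059, 0.181, 1.607, -0, 1.354, -0.206], TCP at [0.173, 0.548, 0.231] pointing down, gripper open.
Joint ranges: [-2.99, 2.99], [-0.89, 2.07], [0.3, 2.58], [-1.14, 4.28], [0, 2.63], [-3.12, 3.12]. Speed limits (rad/s): [2.57, 2.57, 3.01, 3.14, 3.14, 3.14].

### API

Orientations are given as a unit quaternion [w, x, y, z].
In Python, from bench import ctrl, vision, workorder gives the robot as it stands. The module is installed in compiled form; this text tells all that it offers.
- The arm moves only by the tool servo_tool, never from a script. Its argument "steps" is a list of rows, each an object of numbers: "dx", "dy", "dz": the shift along the world's x, y, z as a fraction of full scale; "wx", "wy", "wz": the turn, a rotation vector about the world's x, y, z as a fraction of full scale. A call has exactly 5 rows; each row is the pose to reach, as a shift and turn from the pose commanded when the call began, turning the shorter way round; what a row does not reach only later rows make up. Full scale, the value 1, is 100 mm for a shift and pi rad for a turn. A row lasts 1/12 s, in which the tool goes at most 41.7 mm and 7.16 degrees, less where a joint would pass 70% of its speed; a pose out of reach is approached as far as the arm can. A call with a number of a shift or a turn outside -1 to 1 is refused whole. A call with a gripper value outside its range is refused whole. "jaw" is the opening, from 0 (shut) to 1 (fully open), set as the call begins (left out, the last holds). The fingers move at their own pace and stop on an object; the grip force is fixed at half the most. Time passes only in rows, so rows that repeat a pose let the fingers close, or fill a call up. It gives the time, the measured TCP pose, the force, the opening and the grip force at its end, in the units of the state.
- ctrl.get_obs(): the state, without advancing time (a new reading comes with each control period).
- vision.camera(name): name is "scene" or "top" or "wrist"; returns a dict with "frame" (384x512x3 uint8, red, green, blue), "vfov" (degrees; the focal length in pixels is half the picture's height over the tangent of half this angle, whatever the lens; pixels are square), "cx", "cy" (the principal point, pixels), "camera_from_world" (4x4, takes a point from world to camera coordinates). Camera axes: x right, y up, looking along -z (the intrinsics and any distortion apply to the point x, -y, -z); pixel columns grow to the right and rows downward; lengths in m; the calibration is good to about 2 mm. A picture is of the moment at which its call begins. There is no depth.
- workorder.hand_in(): hands the job in; it is judged then, once.
The state is a dict: "time_s": time; "q": joint angles; "dq": joint speeds; "joint_efforts": joint torques, N m; "eef_pos": TCP position; "eef_rot": TCP orientation; "wrist_force": force on the tool from outside, world axes, zero at the start; "torque": the same for the moment, N m; "opening": opening from 0.0 (shut) to 1.0 (fully open); "grasp_force": force on a finger pad.
Only numpy, scipy, OpenCV 4.12 (cv2) and the standard library are available. Lean on these libraries where they do the work, as an engineer would, in place of code of your own. Each camera call takes 0.05 s, during which the arm holds its last target. There are 200 camera calls.

## Working session

There is one attempt and no reset: what is moved stays moved. The work goes in short steps, Python scripts to look and compute and a tool call to move; the robot and the scene stay as the last step left them, time stands still between calls to the robot, and variables do not carry over. Pictures are saved under pics/ and viewed, at most 10 in all, crops included, and the job is handed in when it is done.

Besides the shell and the picture viewer there is one more tool, called by a JSON object that holds its "op" and its "data", one argument or row to a line. servo_tool: Moves the arm, as the interface text tells. Its arguments: {"type":"object","properties":{"steps":{"type":"array","items":{"type":"object","properties":{"dx":{"type":"number"},"dy":{"type":"number"},"dz":{"type":"number"},"wx":{"type":"number"},"wy":{"type":"number"},"wz":{"type":"number"}}}},"jaw":{"type":"number"}},"required":["steps"]}

```bash
mkdir -p pics
cat > h.py <<'E'
import numpy as np, cv2
from bench import ctrl, vision
def ray(c,u,v):
    f=c['frame'].shape[0]/2/np.tan(np.radians(c['vfov'])/2)
    d=np.array([(u-c['cx'])/f,-(v-c['cy'])/f,-1.])
    T=c['camera_from_world'];R=T[:3,:3]
    o=-R.T@T[:3,3]; d=R.T@d
    return o,d/np.linalg.norm(d)
def onz(c,u,v,z):
    o,d=ray(c,u,v); return o+d*(z-o[2])/d[2]
def tri(r1,r2):
    A=np.zeros((3,3));b=np.zeros(3)
    for o,d in (r1,r2):
        P=np.eye(3)-np.outer(d,d);A+=P;b+=P@o
    p=np.linalg.solve(A,b)
    return p,[np.linalg.norm((np.eye(3)-np.outer(d,d))@(p-o)) for o,d in (r1,r2)]
def proj(c,p):
    T=c['camera_from_world'];q=T[:3,:3]@np.array(p)+T[:3,3]
    f=c['frame'].shape[0]/2/np.tan(np.radians(c['vfov'])/2)
    return c['cx']+f*q[0]/-q[2], c['cy']-f*q[1]/-q[2]
E
python3 - <<'E'
from h import *
import pickle
cs={n:vision.camera(n) for n in ("scene","top","wrist")}
pickle.dump(cs,open('c0.pkl','wb'))
for n,c in cs.items():
    print(n,c['vfov'],c['cx'],c['cy'],[k for k in c],np.round(ray(c,c['cx'],c['cy']),3).tolist())
for n in ("scene","top"): cv2.imwrite(f'pics/{n}0.png',cv2.resize(cs[n]['frame'][:,:,::-1],(800,600),interpolation=cv2.INTER_CUBIC))
print(ctrl.get_obs())
E
```

```text
scene 45.756807230902204 259.7753510520989 185.25500129865839 ['frame', 'vfov', 'cx', 'cy', 'camera_from_world'] [[1.061, 0.364, 1.175], [-0.445, -0.294, -0.846]]
top 55.36551255469436 247.1395796175463 189.23415216225231 ['frame', 'vfov', 'cx', 'cy', 'camera_from_world'] [[0.483, -0.022, 1.096], [0.06, -0.011, -0.998]]
wrist 71.38920511114435 251.2322165246874 193.73639213369046 ['frame', 'vfov', 'cx', 'cy', 'camera_from_world'] [[0.101, 0.572, 0.373], [0.283, -0.091, -0.955]]
{'time_s': 0.15, 'q': array([ 1.05868899e+00,  1.81403205e-01,  1.60777857e+00, -9.29995897e-06,
        1.35379759e+00, -2.06279879e-01]), 'dq': array([ 1.60456469e-05, -2.45654021e-03, -3.60062103e-03,  1.16758251e-03,
       -1.38724279e-03,  9.73157968e-04]), 'joint_efforts': array([ 1.06196137e-03, -4.45262182e+01, -3.51695538e+01, -3.24465545e-04,
        5.70403878e-03, -6.57740520e-05]), 'eef_pos': array([0.17288425, 0.54794755, 0.23057253]), 'eef_rot': array([-2.39477370e-04,  1.52317474e-01,  9.88331375e-01, -6.50701746e-04]), 'wrist_force': array([-0.09029277, -0.80271299, -0.65001878]), 'torque': array([-0.0408982 ,  0.01821636,  0.00953565]), 'grasp_force': 0.0, 'opening': 0.9993580916386747}
```

View pics/scene0.png

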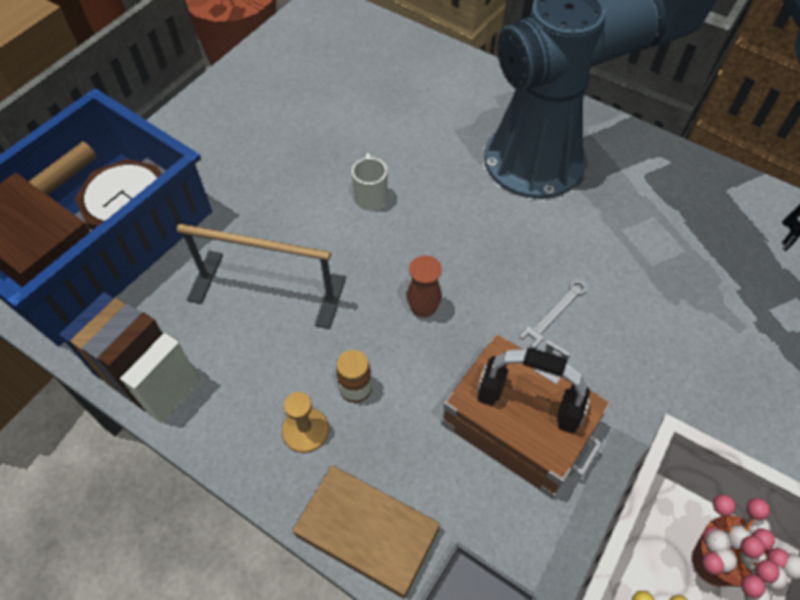

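View pics/top0.png

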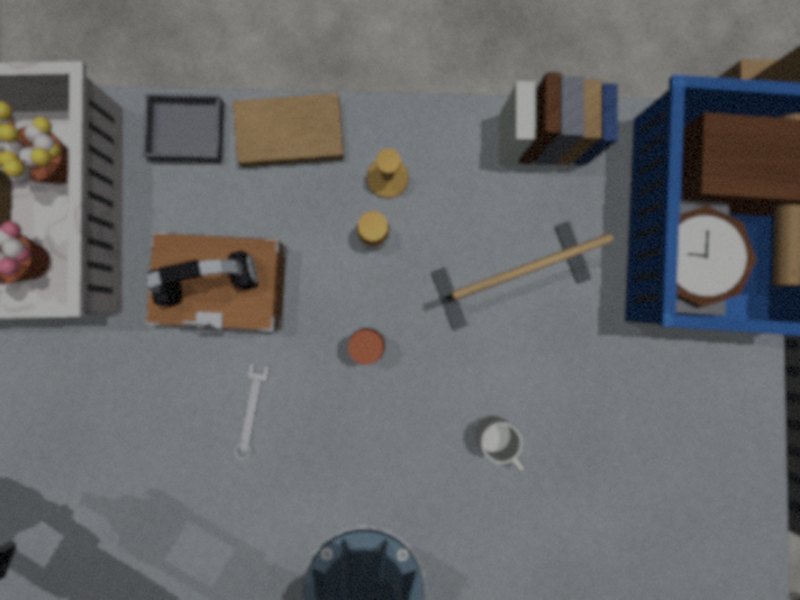

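The top view shows the case with headphones at (210,280) and the rail bar from (450,297) to (610,238); the scene view has the pad at (546,360) and the bar from (180,229) to (328,255). The hasp looks like the pale plate at top (208,320). I'll enlarge it next.

Run:
```python
from h import *
import pickle
cs=pickle.load(open('c0.pkl','rb'))
def crop(n,u0,v0,w,h,s): return cv2.resize(cs[n]['frame'][v0:v0+h,u0:u0+w,::-1],(w*s,h*s),interpolation=cv2.INTER_CUBIC)
a=crop('top',90,140,100,85,4); b=crop('scene',275,205,125,110,4)[:,:400]
b=crop('scene',280,210,100,110,4)
w=cv2.resize(cs['wrist']['frame'][:,:,::-1],(347,260))
m=np.zeros((600,800,3),np.uint8); m[:340,:400]=a; m[:440,400:800]=b; m[340:,:347]=w
cv2.imwrite('pics/m1.png',m)
# rail bar wood mask
for n,(u0,v0,u1,v1) in {'top':(275,140,400,200),'scene':(105,135,220,175)}.items():
    f=cs[n]['frame'][v0:v1,u0:u1].astype(int)
    k=((f[...,0]-f[...,2])>35).astype(np.uint8)
    num,l,st,ce=cv2.connectedComponentsWithStats(k); i=1+np.argmax(st[1:,4])
    p=np.argwhere(l==i)[:,::-1]+[u0,v0]; p=p.astype(np.float32)
    print(n,st[i],cv2.minAreaRect(p), cv2.fitLine(p,cv2.DIST_L2,0,.01,.01).ravel())
    x0,x1=p[:,0].min(),p[:,0].max()
    e=[p[p[:,0]<=x0+3].mean(0),p[p[:,0]>=x1-3].mean(0)]
    mid=cv2.fitLine(p,cv2.DIST_L2,0,.01,.01).ravel()
    d=mid[:2];t=(p-mid[2:])@d
    cs[n]['ends']=[mid[2:]+d*t.min(),mid[2:]+d*t.max()]; print(cs[n]['ends'])
for i,j in((0,1),(1,0)):
    pass
T,S=cs['top'],cs['scene']
# both left->right : top left end = +y ; scene left end = -y? try both
for a,b in((0,0),(0,1),(1,0),(1,1)):
    p,e=tri(ray(T,*T['ends'][a]),ray(S,*S['ends'][b])); print(a,b,p.round(4),np.round(e,4))
for e in T['ends']: print(onz(T,*e,.16).round(4))
```

```text
top [ 15  10 102  41 484] ((340.3972473144531, 170.2260284423828), (4.915727615356445, 107.56082916259766), 69.44395446777344) [  0.93781114  -0.34714594 340.85123    169.92561   ]
[array([289.91827, 188.77927], dtype=float32), array([390.79236, 151.43909], dtype=float32)]
scene [  9   8  97  23 471] ((161.9615020751953, 154.20452880859375), (98.0428695678711, 4.925266742706299), 10.660347938537598) [  0.982869     0.18430543 161.92357    154.18259   ]
[array([113.78333, 145.15544], dtype=float32), array([210.14532, 163.22502], dtype=float32)]
0 0 [ 0.6255 -0.1934  0.3267] [0.1174 0.1174]
0 1 [ 0.5421 -0.1421  0.158 ] [0.0007 0.0007]
1 0 [ 0.6435 -0.4025  0.1588] [0.0011 0.0011]
1 1 [ 0.5983 -0.2158  0.2887] [0.1258 0.1258]
[ 0.5424 -0.1425  0.16  ]
[ 0.6438 -0.4031  0.16  ]
```

View pics/m1.png

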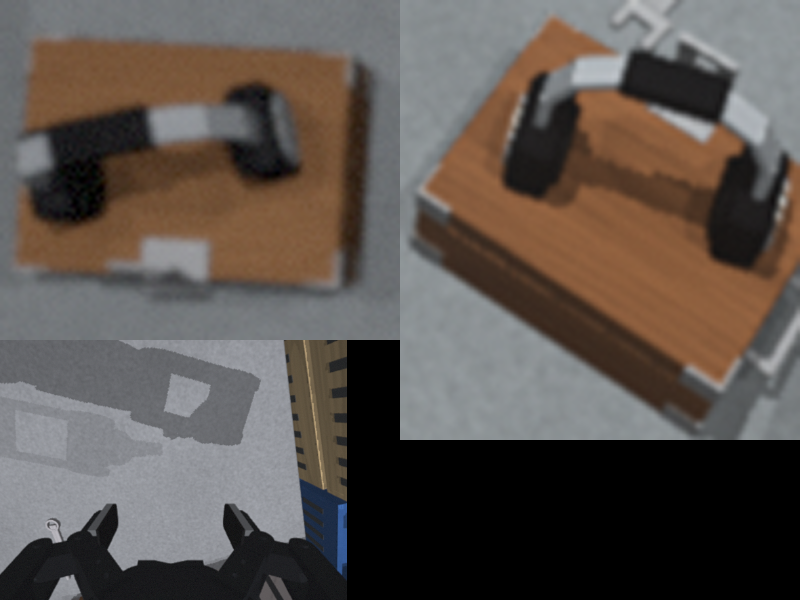

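The mosaic shows the pad in the top crop from (52,142) to (150,124) and in the scene crop from (628,70) to (728,95). The hasp leans back over the lid, at (175,258) in the top crop, with its slot at (705,55) in the scene crop. Next come rough case and headphone positions, then a wrist look.

Run:
```python
from h import *
import pickle
cs=pickle.load(open('c0.pkl','rb'));T,S=cs['top'],cs['scene']
t=lambda u,v:(90+u/4-.4,140+v/4-.4); s=lambda u,v:(280+(u-400)/4-.4,210+v/4-.4)
for nm,a,b in [('padL',(52,142),(726,97)),('padR',(150,124),(627,72)),('corner back-right',(352,55),(420,195)),('back left',(33,40),(738,378)),('fr right',(345,285),(553,18))]:
    p,e=tri(ray(T,*t(*a)),ray(S,*s(*b))); print(nm,p.round(4),np.round(e,4))
for nm,a in dict(bl=(33,40),br=(352,55),fr=(345,285),fl=(16,270)).items(): print(nm,onz(T,*t(*a),.1).round(4))
W=cs['wrist']; o=ctrl.get_obs()
from scipy.spatial.transform import Rotation as R
Rt=R.from_quat(np.roll(o['eef_rot'],-1)).as_matrix(); C=W['camera_from_world'];ow,dw=ray(W,W['cx'],W['cy'])
print('tool R',Rt.round(3).tolist(),'cam in tool',(Rt.T@(ow-o['eef_pos'])).round(4),'view',(Rt.T@dw).round(3))
for n,(u0,v0,u1,v1) in {'vase':(215,200,255,240)}.items(): print(onz(T,234,222,.13))
for n,u,v,z in [('jar',373,227,.1),('candle',387,165,.115),('mug',500,440,.085),('wr1',258,375,0),('wr2',243,452,0)]: print(n,onz(T,u*.64,v*.64,z).round(3))
```

```text
padL [0.5589 0.3023 0.2561] [0.0024 0.0024]
padR [0.5714 0.2484 0.2485] [0.0016 0.0016]
corner back-right [0.6387 0.1613 0.0898] [0.0013 0.0013]
back left [0.6404 0.3804 0.1026] [0.0063 0.0063]
fr right [0.4785 0.1648 0.0854] [0.0041 0.0041]
bl [0.6441 0.3758 0.1   ]
br [0.6378 0.1584 0.1   ]
fr [0.4808 0.1587 0.1   ]
fl [0.4872 0.3808 0.1   ]
tool R [[-0.954, 0.301, -0.001], [0.301, 0.954, -0.001], [0.0, -0.001, -1.0]] cam in tool [ 0.0764  0.0013 -0.142 ] view [-0.297 -0.     0.955]
[ 4.54217592e-01 -2.39321838e-05  1.30000000e-01]
jar [ 0.663 -0.008  0.1  ]
candle [ 0.77  -0.031  0.115]
mug [ 0.295 -0.237  0.085]
wr1 [0.394 0.206 0.   ]
wr2 [ 0.249  0.23  -0.   ]
```

{"op": "servo_tool", "data": {
  "steps": [
    {"dz": 0.3},
    {"dz": 0.6},
    {"dz": 0.9, "wz": -0.03},
    {"dz": 1, "dx": 0.1, "wz": -0.065},
    {"dz": 1, "dx": 0.3, "wz": -0.1}
  ],
  "jaw": 1
}}

```text
$.steps[0]: bad value
```

{"op": "servo_tool", "data": {
  "steps": [
    {"dx": 0.2, "dy": -0.2, "dz": 0.1, "wz": -0.035},
    {"dx": 0.4, "dy": -0.4, "dz": 0.2, "wz": -0.07},
    {"dx": 0.6, "dy": -0.6, "dz": 0.3, "wz": -0.105},
    {"dx": 0.8, "dy": -0.8, "dz": 0.4, "wz": -0.14},
    {"dx": 1, "dy": -1, "dz": 0.5, "wz": -0.175}
  ]
}}

```text
$.steps[0]: bad value
```

{"op": "servo_tool", "data": {
  "steps": [
    {"dx": 0.2, "dy": -0.2, "wz": -0.03},
    {"dx": 0.4, "dy": -0.4, "wz": -0.06},
    {"dx": 0.6, "dy": -0.6},
    {"dx": 0.8, "dy": -0.8, "wz": -0.06},
    {"dx": 1, "dy": -1, "wz": -0.06}
  ]
}}

```text
$.steps[0]: bad value
```

{"op": "servo_tool", "data": {
  "steps": [
    {"dx": 0.25, "dy": -0.2},
    {"dx": 0.5, "dy": -0.4},
    {"dx": 0.75, "dy": -0.55},
    {"dx": 1, "dy": -0.7},
    {"dx": 1, "dy": -0.7}
  ]
}}

```text
$.steps[0]: bad value
```

{"op": "servo_tool", "data": {
  "steps": [
    {"dx": 0.2},
    {"dx": 0.4},
    {"dx": 0.6},
    {"dx": 0.6},
    {"dx": 0.6}
  ]
}}

```text
$.steps[0]: bad value
```

Run:
```python
from h import *
import pickle
c=vision.camera('wrist'); o=ctrl.get_obs(); pickle.dump((c,o),open('w1.pkl','wb'))
cv2.imwrite('pics/w1.png',cv2.resize(c['frame'][:,:,::-1],(800,600),interpolation=cv2.INTER_CUBIC))
print(o['eef_pos'],o['eef_rot'],o['time_s'],o['q'].round(2))
```

```text
[0.17295066 0.54803936 0.23069804] [-1.69804406e-04  1.52311454e-01  9.88332399e-01 -5.11084133e-04] 0.2 [ 1.06  0.18  1.61 -0.    1.35 -0.21]
```

View pics/w1.png

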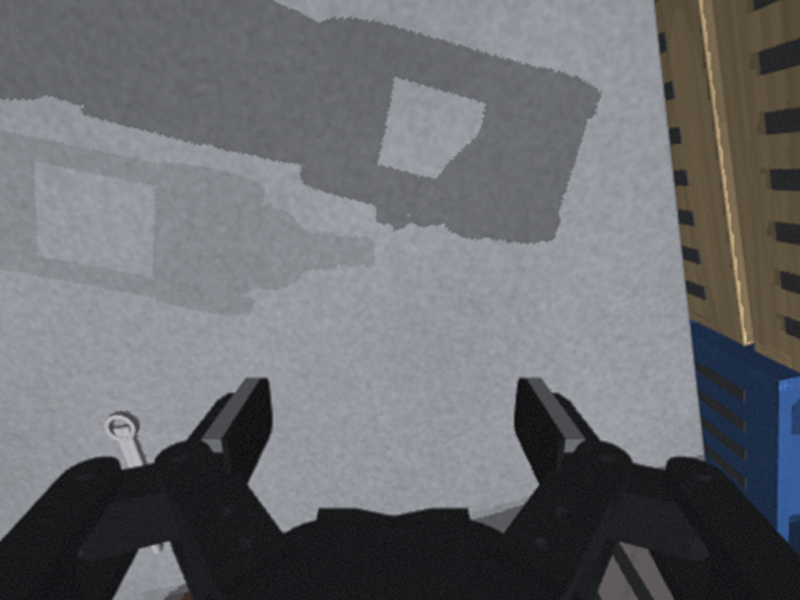

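The moves were refused, because rows apparently need all six numbers. The picture shows only bare table from the start pose, with the open fingers at (245,430) and (540,430).

{"op": "servo_tool", "data": {
  "steps": [
    {"dx": 0, "dy": 0, "dz": 0.3, "wx": 0, "wy": 0, "wz": 0},
    {"dx": 0, "dy": 0, "dz": 0.6, "wx": 0, "wy": 0, "wz": 0},
    {"dx": 0, "dy": 0, "dz": 0.9, "wx": 0, "wy": 0, "wz": -0.03},
    {"dx": 0.1, "dy": 0, "dz": 1, "wx": 0, "wy": 0, "wz": -0.065},
    {"dx": 0.3, "dy": 0, "dz": 1, "wx": 0, "wy": 0, "wz": -0.1}
  ],
  "jaw": 1
}}

```text
time_s: 0.62
eef_pos: [0.2025, 0.55, 0.336]
eef_rot: [0.0, 0.306, 0.952, 0.003]
wrist_force: [-0.2, 0.5, -0.6]
opening: 0.998
grasp_force: 0.0
```

{"op": "servo_tool", "data": {
  "steps": [
    {"dx": 0.2, "dy": -0.2, "dz": 0.1, "wx": 0, "wy": 0, "wz": -0.035},
    {"dx": 0.4, "dy": -0.4, "dz": 0.2, "wx": 0, "wy": 0, "wz": -0.07},
    {"dx": 0.6, "dy": -0.6, "dz": 0.3, "wx": 0, "wy": 0, "wz": -0.105},
    {"dx": 0.8, "dy": -0.8, "dz": 0.4, "wx": 0, "wy": 0, "wz": -0.14},
    {"dx": 1, "dy": -1, "dz": 0.5, "wx": 0, "wy": 0, "wz": -0.175}
  ]
}}

```text
time_s: 1.03
eef_pos: [0.3037, 0.4473, 0.3816]
eef_rot: [-0.0, 0.554, 0.832, -0.0]
wrist_force: [1.5, -0.7, -0.8]
opening: 1.003
grasp_force: 0.0
```

{"op": "servo_tool", "data": {
  "steps": [
    {"dx": 0.2, "dy": -0.2, "dz": 0, "wx": 0, "wy": 0, "wz": -0.03},
    {"dx": 0.4, "dy": -0.4, "dz": 0, "wx": 0, "wy": 0, "wz": -0.055},
    {"dx": 0.6, "dy": -0.6, "dz": 0, "wx": 0, "wy": 0, "wz": -0.055},
    {"dx": 0.8, "dy": -0.8, "dz": 0, "wx": 0, "wy": 0, "wz": -0.055},
    {"dx": 1, "dy": -1, "dz": 0, "wx": 0, "wy": 0, "wz": -0.055}
  ]
}}

```text
time_s: 1.45
eef_pos: [0.4038, 0.3472, 0.3812]
eef_rot: [-0.0, 0.622, 0.783, -0.0]
wrist_force: [1.1, -0.6, -0.3]
opening: 1.0
grasp_force: 0.0
```

{"op": "servo_tool", "data": {
  "steps": [
    {"dx": 0.2, "dy": -0.2, "dz": 0, "wx": 0, "wy": 0, "wz": 0},
    {"dx": 0.4, "dy": -0.4, "dz": 0, "wx": 0, "wy": 0, "wz": 0},
    {"dx": 0.6, "dy": -0.55, "dz": 0, "wx": 0, "wy": 0, "wz": 0},
    {"dx": 0.8, "dy": -0.7, "dz": 0, "wx": 0, "wy": 0, "wz": 0},
    {"dx": 1, "dy": -0.7, "dz": 0, "wx": 0, "wy": 0, "wz": 0}
  ]
}}

```text
time_s: 1.87
eef_pos: [0.5042, 0.2758, 0.3813]
eef_rot: [0.0, 0.623, 0.782, -0.0]
wrist_force: [0.3, 1.1, 0.3]
opening: 1.001
grasp_force: 0.0
```

{"op": "servo_tool", "data": {
  "steps": [
    {"dx": 0.2, "dy": 0, "dz": 0, "wx": 0, "wy": 0, "wz": 0},
    {"dx": 0.4, "dy": 0, "dz": 0, "wx": 0, "wy": 0, "wz": 0},
    {"dx": 0.6, "dy": 0, "dz": 0, "wx": 0, "wy": 0, "wz": 0},
    {"dx": 0.6, "dy": 0, "dz": 0, "wx": 0, "wy": 0, "wz": 0},
    {"dx": 0.6, "dy": 0, "dz": 0, "wx": 0, "wy": 0, "wz": 0}
  ]
}}

```text
time_s: 2.28
eef_pos: [0.5634, 0.278, 0.3801]
eef_rot: [-0.001, 0.622, 0.783, -0.001]
wrist_force: [0.0, -0.9, -0.4]
opening: 0.997
grasp_force: 0.0
```

Run:
```python
from h import *
import pickle
c=vision.camera('wrist'); o=ctrl.get_obs(); pickle.dump((c,o),open('w2.pkl','wb'))
cv2.imwrite('pics/w2.png',cv2.resize(c['frame'][:,:,::-1],(800,600),interpolation=cv2.INTER_CUBIC))
print(o['eef_pos'],o['eef_rot'],o['time_s'],o['q'].round(2),o['wrist_force'])
```

```text
[0.56278777 0.27826739 0.38060165] [-5.12953558e-04  6.22056681e-01  7.82971824e-01 -5.88112875e-04] 2.3333 [0.27 0.22 1.26 0.   1.66 0.04] [-0.19568611 -0.27461359 -0.12240399]
```

View pics/w2.png

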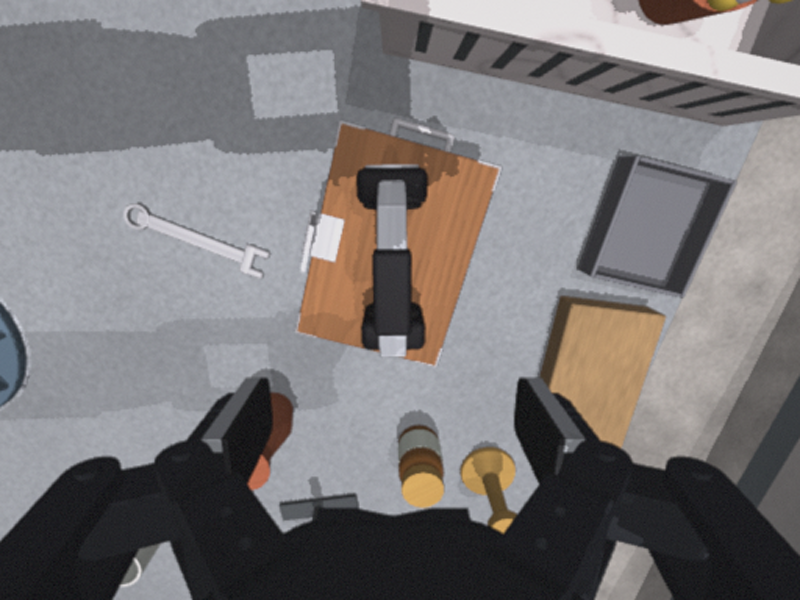

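Wrist view: the pad is a dark bar from (374..412,250) down to (411,335), square in the picture. The hasp plate is at (315–345,215–260) with its root at the case edge (308,243), and the case corners are at (340,124), (498,167), (435,364) and (297,331).

Run:
```python
from h import *
import pickle
c,o=pickle.load(open('w2.pkl','rb'));S=pickle.load(open('c0.pkl','rb'))['scene']
g=c['frame'].astype(int).sum(2)
L=[];Rr=[]
for v in range(166,194,3):
    r=np.where(g[v,232:272]<150)[0]+232
    a,b=onz(c,r.min()-.5,v,.258),onz(c,r.max()+.5,v,.258); L.append(a);Rr.append(b)
    if v%2==0: print(v,r.min(),r.max(),a.round(4),b.round(4),np.linalg.norm(a-b).round(4))
m=(np.array(L)+Rr)/2; d=m[-1]-m[0]; print('pad dir deg',np.degrees(np.arctan2(d[1],d[0])),'mid line at mean',m.mean(0))
k=.64
for nm,(u,v) in dict(top=(393,250),bot=(393,335)).items(): print(nm,onz(c,u*k,v*k,.258).round(4))
# height check: pad end centres triangulated with the scene
s=lambda u,v:(280+(u-400)/4-.4,210+v/4-.4)
for a,b in(((393,250),(731,78)),((393,335),(630,58))):
    p,e=tri(ray(c,a[0]*k,a[1]*k),ray(S,*s(*b)));print('tri top',p.round(4),np.round(e,4))
for u,v in((340,124),(498,167),(435,364),(297,331)): print('case',onz(c,u*k,v*k,.1).round(4))
```

```text
166 239 262 [0.5456 0.2987 0.258 ] [0.5691 0.3041 0.258 ] 0.0241
172 239 262 [0.5469 0.2927 0.258 ] [0.5705 0.2981 0.258 ] 0.0242
178 239 262 [0.5482 0.2866 0.258 ] [0.572  0.2921 0.258 ] 0.0244
184 239 262 [0.5495 0.2804 0.258 ] [0.5735 0.2859 0.258 ] 0.0246
190 239 262 [0.5509 0.2741 0.258 ] [0.575  0.2797 0.258 ] 0.0247
pad dir deg -75.99506409306774 mid line at mean [0.56052327 0.28770895 0.258     ]
top [0.557  0.3075 0.258 ]
bot [0.5701 0.2508 0.258 ]
tri top [0.5557 0.3062 0.2733] [0.004 0.004]
tri top [0.5692 0.2501 0.2609] [0.0019 0.0019]
case [0.488  0.3844 0.1   ]
case [0.6432 0.381  0.1   ]
case [0.6372 0.1662 0.1   ]
case [0.4817 0.1704 0.1   ]
```

{"op": "servo_tool", "data": {
  "steps": [
    {"dx": 0, "dy": 0, "dz": -0.2, "wx": 0, "wy": 0, "wz": 0},
    {"dx": 0, "dy": 0, "dz": -0.4, "wx": 0, "wy": 0, "wz": 0},
    {"dx": 0.01, "dy": 0.01, "dz": -0.6, "wx": 0, "wy": 0, "wz": 0.005},
    {"dx": 0.01, "dy": 0.01, "dz": -0.8, "wx": 0, "wy": 0, "wz": 0.005},
    {"dx": 0.01, "dy": 0.01, "dz": -0.8, "wx": 0, "wy": 0, "wz": 0.005}
  ]
}}

```text
time_s: 2.75
eef_pos: [0.561, 0.2791, 0.2968]
eef_rot: [-0.002, 0.615, 0.788, -0.003]
wrist_force: [-0.2, -0.8, -0.5]
opening: 0.997
grasp_force: 0.0
```

Run:
```python
from h import *
import pickle
c,o=pickle.load(open('w2.pkl','rb'))
c2=vision.camera('wrist'); o2=ctrl.get_obs(); pickle.dump((c2,o2),open('w3.pkl','wb'))
print(o2['eef_pos'])
def pad(c):  # bright arm/dark pad boundary + pad side edges, along the predicted pad
    g=c['frame'].astype(int).sum(2)
    u,v=map(int,proj(c,(.5605,.288,.255)))
    r=np.where(g[v,u-45:u+45]<150)[0]+u-45
    um=int(round(r.mean())); col=g[:,um-3:um+4].mean(1)
    e=[i for i in range(v-60,v) if col[i]>200 and col[i+1]<=200]
    e2=[i for i in range(v,v+90) if col[i]<=200 and col[i+1]>200]
    return (r.min()-.5,v),(r.max()+.5,v),(um,e[-1]+.5),(um,e2[0]+.5)
A,B=pad(c),pad(c2); print(A,B)
for i in(2,3):
    p,e=tri(ray(c,*A[i]),ray(c2,*B[i])); print(p.round(4),np.round(e,4))
f=192/np.tan(np.radians(c['vfov']/2))
for X,cc in((A,c),(B,c2)): print('z from 26 mm width', (ray(cc,0,0)[0][2]-.0), X[1][0]-X[0][0], [onz(cc,*X[i],.258).round(4).tolist() for i in range(4)])
```

```text
[0.56196169 0.27930583 0.29928871]
((np.float64(238.5), 178), (np.float64(262.5), 178), (250, 159.5), (250, 213.5)) ((np.float64(235.5), 208), (np.float64(270.5), 208), (252, 181.5), (252, 255.5))
[0.5554 0.3057 0.247 ] [0.0003 0.0003]
[0.5685 0.2512 0.2572] [0.0002 0.0002]
z from 26 mm width 0.5222098479917986 24.0 [[0.5482, 0.2866, 0.258], [0.572, 0.2921, 0.258], [0.5554, 0.3077, 0.258], [0.5683, 0.2515, 0.258]]
z from 26 mm width 0.4388169738909284 35.0 [[0.5477, 0.2863, 0.258], [0.5721, 0.2925, 0.258], [0.5544, 0.3084, 0.258], [0.5686, 0.2517, 0.258]]
```

{"op": "servo_tool", "data": {
  "steps": [
    {"dx": 0, "dy": 0, "dz": -0.15, "wx": 0, "wy": 0, "wz": 0},
    {"dx": 0, "dy": 0, "dz": -0.3, "wx": 0, "wy": 0, "wz": 0},
    {"dx": 0, "dy": 0, "dz": -0.45, "wx": 0, "wy": 0, "wz": 0},
    {"dx": 0, "dy": 0, "dz": -0.57, "wx": 0, "wy": 0, "wz": 0},
    {"dx": 0, "dy": 0, "dz": -0.57, "wx": 0, "wy": 0, "wz": 0}
  ]
}}

```text
time_s: 3.22
eef_pos: [0.563, 0.2792, 0.2429]
eef_rot: [-0.001, 0.616, 0.788, -0.001]
wrist_force: [0.4, -0.1, 0.6]
opening: 0.998
grasp_force: 0.0
```

{"op": "servo_tool", "data": {
  "steps": [
    {"dx": 0, "dy": 0, "dz": 0, "wx": 0, "wy": 0, "wz": 0},
    {"dx": 0, "dy": 0, "dz": 0, "wx": 0, "wy": 0, "wz": 0},
    {"dx": 0, "dy": 0, "dz": 0, "wx": 0, "wy": 0, "wz": 0},
    {"dx": 0, "dy": 0, "dz": 0, "wx": 0, "wy": 0, "wz": 0},
    {"dx": 0, "dy": 0, "dz": 0, "wx": 0, "wy": 0, "wz": 0}
  ],
  "jaw": 0
}}

```text
time_s: 3.63
eef_pos: [0.5644, 0.2794, 0.2452]
eef_rot: [0.0, 0.616, 0.788, 0.0]
wrist_force: [-0.6, 0.3, 9.0]
opening: 0.298
grasp_force: 11.4
```

{"op": "servo_tool", "data": {
  "steps": [
    {"dx": 0, "dy": 0, "dz": 0, "wx": 0, "wy": 0, "wz": 0},
    {"dx": 0, "dy": 0, "dz": 0, "wx": 0, "wy": 0, "wz": 0},
    {"dx": 0, "dy": 0, "dz": 0, "wx": 0, "wy": 0, "wz": 0},
    {"dx": 0, "dy": 0, "dz": 0, "wx": 0, "wy": 0, "wz": 0},
    {"dx": 0, "dy": 0, "dz": 0, "wx": 0, "wy": 0, "wz": 0}
  ]
}}

```text
time_s: 4.05
eef_pos: [0.5644, 0.2795, 0.2454]
eef_rot: [0.0, 0.616, 0.788, 0.001]
wrist_force: [-1.6, -0.1, 5.3]
opening: 0.282
grasp_force: 60.1
```

{"op": "servo_tool", "data": {
  "steps": [
    {"dx": 0, "dy": 0, "dz": 0.1, "wx": 0, "wy": 0, "wz": 0},
    {"dx": 0, "dy": 0, "dz": 0.25, "wx": 0, "wy": 0, "wz": 0},
    {"dx": 0, "dy": 0, "dz": 0.45, "wx": 0, "wy": 0, "wz": 0},
    {"dx": 0, "dy": 0, "dz": 0.7, "wx": 0, "wy": 0, "wz": 0},
    {"dx": 0, "dy": 0, "dz": 1, "wx": 0, "wy": 0, "wz": 0}
  ]
}}

```text
time_s: 4.47
eef_pos: [0.563, 0.279, 0.3431]
eef_rot: [-0.001, 0.616, 0.788, -0.002]
wrist_force: [-0.1, -0.4, -2.9]
opening: 0.289
grasp_force: 59.2
```

{"op": "servo_tool", "data": {
  "steps": [
    {"dx": 0, "dy": -0.05, "dz": 0.15, "wx": 0, "wy": 0, "wz": -0.02},
    {"dx": 0, "dy": -0.2, "dz": 0.2, "wx": 0, "wy": 0, "wz": -0.04},
    {"dx": 0, "dy": -0.4, "dz": 0.2, "wx": 0, "wy": 0, "wz": -0.06},
    {"dx": 0, "dy": -0.6, "dz": 0.2, "wx": 0, "wy": 0, "wz": -0.08},
    {"dx": 0, "dy": -0.85, "dz": 0.2, "wx": 0, "wy": 0, "wz": -0.1}
  ]
}}

```text
time_s: 4.88
eef_pos: [0.5636, 0.1942, 0.3641]
eef_rot: [-0.0, 0.732, 0.681, -0.0]
wrist_force: [0.6, -1.1, -3.0]
opening: 0.286
grasp_force: 59.2
```

{"op": "servo_tool", "data": {
  "steps": [
    {"dx": 0, "dy": -0.2, "dz": 0, "wx": 0, "wy": 0, "wz": -0.025},
    {"dx": 0, "dy": -0.4, "dz": 0, "wx": 0, "wy": 0, "wz": -0.05},
    {"dx": 0, "dy": -0.6, "dz": 0, "wx": 0, "wy": 0, "wz": -0.075},
    {"dx": 0, "dy": -0.8, "dz": 0, "wx": 0, "wy": 0, "wz": -0.1},
    {"dx": 0, "dy": -1, "dz": 0, "wx": 0, "wy": 0, "wz": -0.125}
  ]
}}

```text
time_s: 5.3
eef_pos: [0.5637, 0.0933, 0.364]
eef_rot: [-0.0, 0.851, 0.524, -0.001]
wrist_force: [-0.2, 1.2, -2.8]
opening: 0.288
grasp_force: 59.2
```

Run:
```python
from h import *
import pickle
cs={n:vision.camera(n) for n in ("scene","top")}; o=ctrl.get_obs(); pickle.dump((cs,o),open('c4.pkl','wb'))
print(o['eef_pos'],o['eef_rot'],o['grasp_force'],o['wrist_force'],o['q'].round(2))
```

```text
[0.56398992 0.09160083 0.36394474] [ 2.16338333e-04  8.51851593e-01  5.23782579e-01 -7.92076629e-04] 59.25711214542389 [-0.01586608 -0.04706009 -2.09549947] [-0.05  0.1   1.44 -0.    1.61  0.42]
```

{"op": "servo_tool", "data": {
  "steps": [
    {"dx": 0, "dy": -0.2, "dz": 0, "wx": 0, "wy": 0, "wz": -0.025},
    {"dx": 0, "dy": -0.4, "dz": 0, "wx": 0, "wy": 0, "wz": -0.05},
    {"dx": 0, "dy": -0.6, "dz": 0, "wx": 0, "wy": 0, "wz": -0.075},
    {"dx": 0, "dy": -0.8, "dz": 0, "wx": 0, "wy": 0, "wz": -0.1},
    {"dx": 0, "dy": -1, "dz": 0, "wx": 0, "wy": 0, "wz": -0.125}
  ]
}}

```text
time_s: 5.82
eef_pos: [0.5639, -0.0058, 0.3641]
eef_rot: [-0.0, 0.937, 0.349, -0.0]
wrist_force: [0.1, -0.3, -2.5]
opening: 0.285
grasp_force: 59.3
```

{"op": "servo_tool", "data": {
  "steps": [
    {"dx": 0.05, "dy": -0.2, "dz": 0, "wx": 0, "wy": 0, "wz": -0.025},
    {"dx": 0.1, "dy": -0.4, "dz": 0, "wx": 0, "wy": 0, "wz": -0.05},
    {"dx": 0.15, "dy": -0.6, "dz": 0, "wx": 0, "wy": 0, "wz": -0.075},
    {"dx": 0.2, "dy": -0.8, "dz": 0, "wx": 0, "wy": 0, "wz": -0.1},
    {"dx": 0.2, "dy": -1, "dz": 0, "wx": 0, "wy": 0, "wz": -0.108}
  ]
}}

```text
time_s: 6.23
eef_pos: [0.5846, -0.106, 0.3638]
eef_rot: [-0.0, 0.983, 0.186, -0.0]
wrist_force: [-0.4, 0.1, -3.1]
opening: 0.286
grasp_force: 59.3
```

{"op": "servo_tool", "data": {
  "steps": [
    {"dx": 0, "dy": -0.2, "dz": 0, "wx": 0, "wy": 0, "wz": 0},
    {"dx": 0, "dy": -0.4, "dz": 0, "wx": 0, "wy": 0, "wz": 0},
    {"dx": 0, "dy": -0.6, "dz": 0, "wx": 0, "wy": 0, "wz": 0},
    {"dx": 0.05, "dy": -0.8, "dz": 0, "wx": 0, "wy": 0, "wz": 0},
    {"dx": 0.08, "dy": -1, "dz": 0, "wx": 0, "wy": 0, "wz": 0}
  ]
}}

```text
time_s: 6.65
eef_pos: [0.5923, -0.2059, 0.364]
eef_rot: [-0.0, 0.982, 0.188, -0.0]
wrist_force: [0.6, 0.2, -2.7]
opening: 0.284
grasp_force: 59.3
```

{"op": "servo_tool", "data": {
  "steps": [
    {"dx": 0, "dy": -0.2, "dz": 0, "wx": 0, "wy": 0, "wz": 0},
    {"dx": 0, "dy": -0.4, "dz": 0, "wx": 0, "wy": 0, "wz": 0},
    {"dx": 0, "dy": -0.6, "dz": 0, "wx": 0, "wy": 0, "wz": 0},
    {"dx": 0, "dy": -0.64, "dz": 0, "wx": 0, "wy": 0, "wz": 0},
    {"dx": 0, "dy": -0.64, "dz": 0, "wx": 0, "wy": 0, "wz": 0}
  ]
}}

```text
time_s: 7.07
eef_pos: [0.5919, -0.2705, 0.3634]
eef_rot: [-0.001, 0.982, 0.186, -0.001]
wrist_force: [0.6, 0.1, -2.4]
opening: 0.288
grasp_force: 59.4
```

Run:
```python
from h import *
import pickle
cs={n:vision.camera(n) for n in ("scene","top","wrist")}; o=ctrl.get_obs(); pickle.dump((cs,o),open('c5.pkl','wb'))
print(o['eef_pos'],o['eef_rot'],o['grasp_force'],o['wrist_force'],o['q'].round(2))
def crop(n,u0,v0,w,h,s): return cv2.resize(cs[n]['frame'][v0:v0+h,u0:u0+w,::-1],(w*s,h*s),interpolation=cv2.INTER_CUBIC)
m=np.zeros((600,800,3),np.uint8)
m[:600,:400]=crop('scene',90,60,133,200,3)[:,:400] if 0 else cv2.resize(cs['scene']['frame'][60:260,90:223,::-1],(400,600))
m[:300,400:]=cv2.resize(cs['wrist']['frame'][:,:,::-1],(400,300)); m[300:,400:]=crop('top',260,110,133,100,3)[:, :400] if 0 else cv2.resize(cs['top']['frame'][110:210,260:393,::-1],(400,300))
cv2.imwrite('pics/m2.png',m)
```

```text
[ 0.59229277 -0.26842148  0.36414542] [-4.74797583e-04  9.82260877e-01  1.87518911e-01 -4.76446892e-05] 59.436761140823364 [-0.07715097  0.72143602 -2.88072407] [-0.61  0.28  1.23  0.    1.64  0.59]
```

View pics/m2.png

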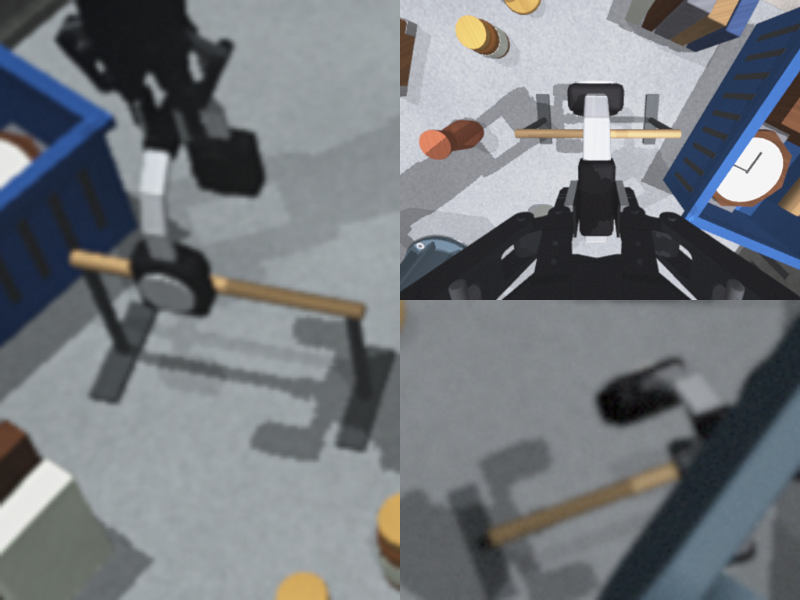

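Wrist view (top right): the band is held square across the bar, with the bar at (597,133). The scene view shows the cup still above and beyond the bar. Lowering now.

{"op": "servo_tool", "data": {
  "steps": [
    {"dx": 0, "dy": -0.02, "dz": -0.2, "wx": 0, "wy": 0, "wz": 0},
    {"dx": 0, "dy": -0.03, "dz": -0.4, "wx": 0, "wy": 0, "wz": 0},
    {"dx": 0, "dy": -0.03, "dz": -0.6, "wx": 0, "wy": 0, "wz": 0},
    {"dx": 0, "dy": -0.03, "dz": -0.8, "wx": 0, "wy": 0, "wz": 0},
    {"dx": 0, "dy": -0.03, "dz": -1, "wx": 0, "wy": 0, "wz": 0}
  ]
}}

```text
time_s: 7.63
eef_pos: [0.5924, -0.2711, 0.2637]
eef_rot: [-0.0, 0.982, 0.188, 0.0]
wrist_force: [1.2, 0.2, -2.9]
opening: 0.285
grasp_force: 59.4
```

{"op": "servo_tool", "data": {
  "steps": [
    {"dx": 0, "dy": 0, "dz": -0.2, "wx": 0, "wy": 0, "wz": 0},
    {"dx": 0, "dy": 0, "dz": -0.4, "wx": 0, "wy": 0, "wz": 0},
    {"dx": 0, "dy": 0, "dz": -0.6, "wx": 0, "wy": 0, "wz": 0},
    {"dx": 0, "dy": 0, "dz": -0.75, "wx": 0, "wy": 0, "wz": 0},
    {"dx": 0, "dy": 0, "dz": -0.8, "wx": 0, "wy": 0, "wz": 0}
  ]
}}

```text
time_s: 8.05
eef_pos: [0.591, -0.2703, 0.1813]
eef_rot: [-0.002, 0.982, 0.188, -0.002]
wrist_force: [-0.1, 0.5, -2.9]
opening: 0.287
grasp_force: 59.4
```

{"op": "servo_tool", "data": {
  "steps": [
    {"dx": 0, "dy": 0, "dz": -0.03, "wx": 0, "wy": 0, "wz": 0},
    {"dx": 0, "dy": 0, "dz": -0.06, "wx": 0, "wy": 0, "wz": 0},
    {"dx": 0, "dy": 0, "dz": -0.09, "wx": 0, "wy": 0, "wz": 0},
    {"dx": 0, "dy": 0, "dz": -0.1, "wx": 0, "wy": 0, "wz": 0},
    {"dx": 0, "dy": 0, "dz": -0.1, "wx": 0, "wy": 0, "wz": 0}
  ]
}}

```text
time_s: 8.47
eef_pos: [0.5924, -0.2728, 0.1749]
eef_rot: [0.0, 0.982, 0.187, 0.0]
wrist_force: [-0.1, -0.6, -2.4]
opening: 0.286
grasp_force: 59.4
```

{"op": "servo_tool", "data": {
  "steps": [
    {"dx": 0, "dy": 0, "dz": -0.01, "wx": 0, "wy": 0, "wz": 0},
    {"dx": 0, "dy": 0, "dz": -0.02, "wx": 0, "wy": 0, "wz": 0},
    {"dx": 0, "dy": 0, "dz": -0.025, "wx": 0, "wy": 0, "wz": 0},
    {"dx": 0, "dy": 0, "dz": -0.03, "wx": 0, "wy": 0, "wz": 0},
    {"dx": 0, "dy": 0, "dz": -0.03, "wx": 0, "wy": 0, "wz": 0}
  ]
}}

```text
time_s: 8.88
eef_pos: [0.5921, -0.2726, 0.1712]
eef_rot: [-0.0, 0.982, 0.187, -0.0]
wrist_force: [-0.3, -0.0, -2.4]
opening: 0.287
grasp_force: 59.4
```

{"op": "servo_tool", "data": {
  "steps": [
    {"dx": 0, "dy": 0, "dz": -0.005, "wx": 0, "wy": 0, "wz": 0},
    {"dx": 0, "dy": 0, "dz": -0.01, "wx": 0, "wy": 0, "wz": 0},
    {"dx": 0, "dy": 0, "dz": -0.015, "wx": 0, "wy": 0, "wz": 0},
    {"dx": 0, "dy": 0, "dz": -0.02, "wx": 0, "wy": 0, "wz": 0},
    {"dx": 0, "dy": 0, "dz": -0.02, "wx": 0, "wy": 0, "wz": 0}
  ]
}}

```text
time_s: 9.3
eef_pos: [0.5922, -0.2727, 0.1701]
eef_rot: [0.0, 0.982, 0.187, 0.0]
wrist_force: [-2.7, 0.8, 3.5]
opening: 0.285
grasp_force: 60.2
```

{"op": "servo_tool", "data": {
  "steps": [
    {"dx": 0, "dy": 0, "dz": 0, "wx": 0, "wy": 0, "wz": 0},
    {"dx": 0, "dy": 0, "dz": 0, "wx": 0, "wy": 0, "wz": 0},
    {"dx": 0, "dy": 0, "dz": 0, "wx": 0, "wy": 0, "wz": 0},
    {"dx": 0, "dy": 0, "dz": 0, "wx": 0, "wy": 0, "wz": 0},
    {"dx": 0, "dy": 0, "dz": 0, "wx": 0, "wy": 0, "wz": 0}
  ],
  "jaw": 0.6
}}

```text
time_s: 9.72
eef_pos: [0.5921, -0.2727, 0.1692]
eef_rot: [0.0, 0.982, 0.187, 0.0]
wrist_force: [0.4, 0.7, -0.4]
opening: 0.599
grasp_force: 0.0
```

{"op": "servo_tool", "data": {
  "steps": [
    {"dx": 0, "dy": 0, "dz": 0, "wx": 0, "wy": 0, "wz": 0},
    {"dx": 0, "dy": 0, "dz": 0, "wx": 0, "wy": 0, "wz": 0},
    {"dx": 0, "dy": 0, "dz": 0, "wx": 0, "wy": 0, "wz": 0},
    {"dx": 0, "dy": 0, "dz": 0, "wx": 0, "wy": 0, "wz": 0},
    {"dx": 0, "dy": 0, "dz": 0, "wx": 0, "wy": 0, "wz": 0}
  ],
  "jaw": 0.8
}}

```text
time_s: 10.13
eef_pos: [0.5921, -0.2727, 0.1693]
eef_rot: [0.0, 0.982, 0.187, 0.0]
wrist_force: [-0.1, 0.1, -0.4]
opening: 0.802
grasp_force: 0.0
```

{"op": "servo_tool", "data": {
  "steps": [
    {"dx": 0, "dy": 0, "dz": 0.1, "wx": 0, "wy": 0, "wz": 0},
    {"dx": 0, "dy": 0, "dz": 0.25, "wx": 0, "wy": 0, "wz": 0},
    {"dx": 0, "dy": 0, "dz": 0.5, "wx": 0, "wy": 0, "wz": 0},
    {"dx": 0, "dy": 0, "dz": 0.75, "wx": 0, "wy": 0, "wz": 0},
    {"dx": 0, "dy": 0, "dz": 1, "wx": 0, "wy": 0, "wz": 0}
  ]
}}

```text
time_s: 10.55
eef_pos: [0.592, -0.2726, 0.2711]
eef_rot: [0.0, 0.982, 0.187, 0.0]
wrist_force: [1.0, -1.3, 0.5]
opening: 0.798
grasp_force: 0.0
```

Run:
```python
from h import *
import pickle
cs={n:vision.camera(n) for n in ("scene","top","wrist")}; o=ctrl.get_obs(); pickle.dump((cs,o),open('c6.pkl','wb'))
print(o['eef_pos'],o['eef_rot'],o['wrist_force'])
w2=pickle.load(open('w2.pkl','rb'))[0]; w3=pickle.load(open('w3.pkl','rb'))[0]
m=np.zeros((600,800,3),np.uint8)
m[:,:400]=cv2.resize(cs['scene']['frame'][60:260,90:223,::-1],(400,600))
m[:300,400:]=cv2.resize(cs['wrist']['frame'][:,:,::-1],(400,300))
u,v=map(int,proj(w3,(.49,.27,.12))); print('w3 hasp at',u,v)
u=max(u,50);v=max(v,38)
m[300:,400:]=cv2.resize(w3['frame'][v-38:v+37,u-50:u+50,::-1],(400,300),interpolation=cv2.INTER_CUBIC)
print(u,v)
cv2.imwrite('pics/m3.png',m)
```

```text
[ 0.59344746 -0.2735382   0.27339846] [0.00233014 0.98237443 0.18689532 0.00227763] [ 0.1233788   0.50135614 -0.38246592]
w3 hasp at 193 169
193 169
```

View pics/m3.png

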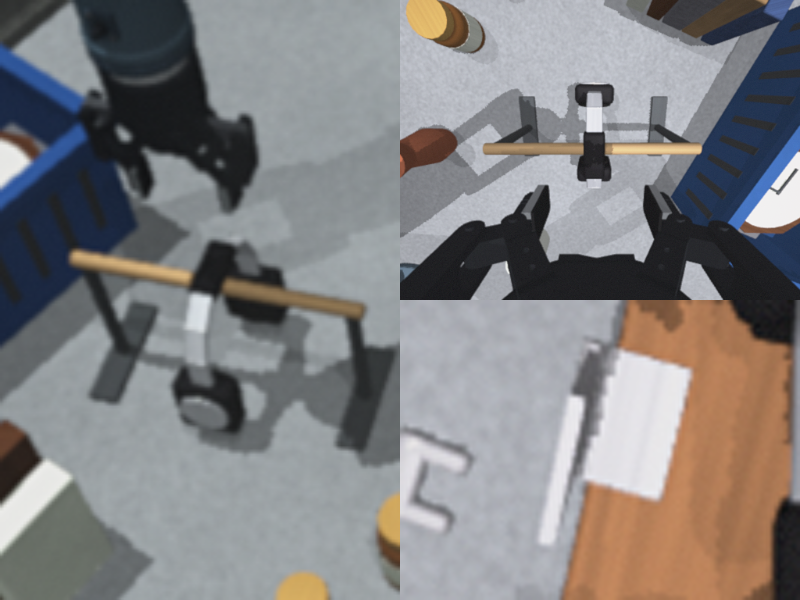

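The headphones hang square over the bar, with the pad at wrist (594,148) and one cup on each side. In the lower-right crop, the bright strip at (562,470) is the hasp's end edge seen from above, so it stands near upright; the white plate is the hinge leaf. I'll move back to the case and triangulate the hasp tip.

{"op": "servo_tool", "data": {
  "steps": [
    {"dx": 0, "dy": 0, "dz": 0.2, "wx": 0, "wy": 0, "wz": 0},
    {"dx": 0, "dy": 0.2, "dz": 0.4, "wx": 0, "wy": 0, "wz": 0},
    {"dx": 0, "dy": 0.4, "dz": 0.5, "wx": 0, "wy": 0, "wz": 0},
    {"dx": 0, "dy": 0.7, "dz": 0.5, "wx": 0, "wy": 0, "wz": 0},
    {"dx": 0, "dy": 1, "dz": 0.5, "wx": 0, "wy": 0, "wz": 0}
  ],
  "jaw": 0
}}

```text
time_s: 11.12
eef_pos: [0.5919, -0.1722, 0.3195]
eef_rot: [0.0, 0.983, 0.186, 0.0]
wrist_force: [1.0, -0.1, 0.0]
opening: 0.091
grasp_force: 0.0
```

{"op": "servo_tool", "data": {
  "steps": [
    {"dx": 0, "dy": 0.25, "dz": 0, "wx": 0, "wy": 0, "wz": 0},
    {"dx": 0, "dy": 0.5, "dz": 0, "wx": 0, "wy": 0, "wz": -0.02},
    {"dx": 0, "dy": 0.75, "dz": 0, "wx": 0, "wy": 0, "wz": -0.04},
    {"dx": 0, "dy": 1, "dz": 0, "wx": 0, "wy": 0, "wz": -0.06},
    {"dx": 0, "dy": 1, "dz": 0, "wx": 0, "wy": 0, "wz": -0.06}
  ]
}}

```text
time_s: 11.53
eef_pos: [0.5915, -0.0682, 0.3186]
eef_rot: [-0.001, 0.996, 0.094, -0.001]
wrist_force: [0.5, 0.3, -0.1]
opening: 0.003
grasp_force: 0.0
```

{"op": "servo_tool", "data": {
  "steps": [
    {"dx": 0, "dy": 0.25, "dz": 0, "wx": 0, "wy": 0, "wz": -0.02},
    {"dx": 0, "dy": 0.5, "dz": 0, "wx": 0, "wy": 0, "wz": -0.04},
    {"dx": 0, "dy": 0.75, "dz": 0, "wx": 0, "wy": 0, "wz": -0.06},
    {"dx": 0, "dy": 1, "dz": 0, "wx": 0, "wy": 0, "wz": -0.07},
    {"dx": 0, "dy": 1, "dz": 0, "wx": 0, "wy": 0, "wz": -0.07}
  ]
}}

```text
time_s: 11.95
eef_pos: [0.5915, 0.0309, 0.3186]
eef_rot: [-0.001, 1.0, -0.015, -0.001]
wrist_force: [0.3, 0.2, -0.1]
opening: -0.001
grasp_force: 0.0
```

{"op": "servo_tool", "data": {
  "steps": [
    {"dx": 0, "dy": 0.25, "dz": 0, "wx": 0, "wy": 0, "wz": 0},
    {"dx": 0, "dy": 0.5, "dz": 0, "wx": 0, "wy": 0, "wz": 0},
    {"dx": 0, "dy": 0.75, "dz": 0, "wx": 0, "wy": 0, "wz": 0},
    {"dx": 0, "dy": 1, "dz": 0, "wx": 0, "wy": 0, "wz": 0},
    {"dx": 0, "dy": 1, "dz": 0, "wx": 0, "wy": 0, "wz": 0}
  ]
}}

```text
time_s: 12.37
eef_pos: [0.5916, 0.1303, 0.3186]
eef_rot: [-0.001, 1.0, -0.014, -0.001]
wrist_force: [0.3, 0.1, 0.6]
opening: -0.004
grasp_force: 0.0
```

{"op": "servo_tool", "data": {
  "steps": [
    {"dx": 0, "dy": 0.25, "dz": 0, "wx": 0, "wy": 0, "wz": 0},
    {"dx": 0, "dy": 0.5, "dz": 0, "wx": 0, "wy": 0, "wz": 0},
    {"dx": 0, "dy": 0.75, "dz": 0, "wx": 0, "wy": 0, "wz": 0},
    {"dx": 0, "dy": 1, "dz": 0, "wx": 0, "wy": 0, "wz": 0},
    {"dx": 0, "dy": 1, "dz": 0, "wx": 0, "wy": 0, "wz": 0}
  ]
}}

```text
time_s: 12.78
eef_pos: [0.5917, 0.2299, 0.3185]
eef_rot: [-0.001, 1.0, -0.014, -0.001]
wrist_force: [-0.6, 0.1, 0.0]
opening: 0.002
grasp_force: 0.0
```

Run:
```python
from h import *
import pickle
o=ctrl.get_obs(); print(o['eef_pos'],o['eef_rot'],o['q'].round(2),o['opening'])
c=vision.camera('wrist'); pickle.dump((c,o),open('w4.pkl','wb'))
C=[pickle.load(open(f,'rb'))[0] for f in('w2.pkl','w3.pkl')]
P=[]
for cc,(u,v) in zip(C,[(197,155.5),(183.5,173.5)]):
    g=cc['frame'][v.__int__()-25:int(v)+26,int(u)-12:int(u)+9].astype(int)
    k=(g.min(2)>185).astype(np.uint8); n,l,st,ce=cv2.connectedComponentsWithStats(k)
    for i in range(1,n):
        if st[i,4]>15: print(st[i],ce[i]+[int(u)-12,int(v)-25])
p,e=tri(ray(C[0],197,155.5),ray(C[1],183.5,173.5)); print('tip tri',p.round(4),np.round(e,4))
for z in(.16,.17,.175): print(onz(C[1],183.5,173.5,z).round(4),onz(C[0],197,155.5,z).round(4))
print('predict tip px in new wrist view',proj(c,(.48,.272,.174)))
```

```text
[0.59169689 0.22987393 0.31849688] [-5.28131146e-04  9.99897167e-01 -1.43182350e-02 -6.04459267e-04] [0.18 0.26 1.34 0.   1.54 1.78] 0.0018862737771573122
[ 14  10   7  25 103] [202.97087379 154.99029126]
[  7  14   9  31 106] [195.97169811 159.31132075]
[  6   7  12  38 181] [182.61325967 173.23756906]
[18 17  3 11 24] [190.25  171.125]
tip tri [0.4975 0.2908 0.2168] [0.0011 0.0011]
[0.4869 0.274  0.16  ] [0.4871 0.2797 0.16  ]
[0.4889 0.2769 0.17  ] [0.4888 0.2817 0.17  ]
[0.49   0.2783 0.175 ] [0.4896 0.2828 0.175 ]
predict tip px in new wrist view (np.float64(221.06327324895167), np.float64(270.38608815955786))
```

{"op": "servo_tool", "data": {
  "steps": [
    {"dx": -0.15, "dy": 0.15, "dz": -0.1, "wx": 0, "wy": 0, "wz": 0},
    {"dx": -0.3, "dy": 0.3, "dz": -0.3, "wx": 0, "wy": 0, "wz": 0},
    {"dx": -0.42, "dy": 0.45, "dz": -0.5, "wx": 0, "wy": 0, "wz": 0},
    {"dx": -0.42, "dy": 0.45, "dz": -0.75, "wx": 0, "wy": 0, "wz": 0},
    {"dx": -0.42, "dy": 0.45, "dz": -1, "wx": 0, "wy": 0, "wz": 0}
  ]
}}

```text
time_s: 13.25
eef_pos: [0.5501, 0.2713, 0.2187]
eef_rot: [0.0, 1.0, -0.016, 0.0]
wrist_force: [-0.2, 0.1, -0.3]
opening: -0.0
grasp_force: 0.0
```

{"op": "servo_tool", "data": {
  "steps": [
    {"dx": 0, "dy": 0, "dz": -0.2, "wx": 0, "wy": 0, "wz": 0},
    {"dx": 0, "dy": 0, "dz": -0.4, "wx": 0, "wy": 0, "wz": 0},
    {"dx": 0, "dy": 0, "dz": -0.6, "wx": 0, "wy": 0, "wz": 0},
    {"dx": 0, "dy": 0, "dz": -0.75, "wx": 0, "wy": 0, "wz": 0},
    {"dx": 0, "dy": 0, "dz": -0.75, "wx": 0, "wy": 0, "wz": 0}
  ]
}}

```text
time_s: 13.67
eef_pos: [0.5481, 0.2695, 0.14]
eef_rot: [0.001, 1.0, -0.017, -0.003]
wrist_force: [-0.2, -0.4, -0.1]
opening: -0.001
grasp_force: 0.0
```

Run:
```python
from h import *
import pickle
C=[pickle.load(open(f,'rb'))[0] for f in('w2.pkl','w3.pkl')]
p,e=tri(ray(C[0],195.97,159.3),ray(C[1],182.6,173.2)); print('tip tri',p.round(4),np.round(e,4))
o=ctrl.get_obs(); print(o['eef_pos'],o['wrist_force'])
```

```text
tip tri [0.4875 0.2758 0.1664] [0.0002 0.0002]
[0.54806556 0.26954233 0.13999958] [-0.19378983 -0.37260817 -0.06970757]
```

{"op": "servo_tool", "data": {
  "steps": [
    {"dx": -0.1, "dy": 0.02, "dz": 0, "wx": 0, "wy": 0, "wz": 0},
    {"dx": -0.2, "dy": 0.05, "dz": 0, "wx": 0, "wy": 0, "wz": 0},
    {"dx": -0.3, "dy": 0.05, "dz": 0, "wx": 0, "wy": 0, "wz": 0},
    {"dx": -0.4, "dy": 0.05, "dz": 0, "wx": 0, "wy": 0, "wz": 0},
    {"dx": -0.48, "dy": 0.05, "dz": 0, "wx": 0, "wy": 0, "wz": 0}
  ]
}}

```text
time_s: 14.08
eef_pos: [0.501, 0.2776, 0.1453]
eef_rot: [-0.0, 1.0, -0.016, 0.001]
wrist_force: [0.7, 0.3, 0.5]
opening: -0.001
grasp_force: 0.6
```

{"op": "servo_tool", "data": {
  "steps": [
    {"dx": -0.06, "dy": 0, "dz": 0, "wx": 0, "wy": 0, "wz": 0},
    {"dx": -0.12, "dy": 0, "dz": 0, "wx": 0, "wy": 0, "wz": 0},
    {"dx": -0.18, "dy": 0, "dz": 0, "wx": 0, "wy": 0, "wz": 0},
    {"dx": -0.24, "dy": 0, "dz": 0, "wx": 0, "wy": 0, "wz": 0},
    {"dx": -0.3, "dy": 0, "dz": 0, "wx": 0, "wy": 0, "wz": 0}
  ]
}}

```text
time_s: 14.5
eef_pos: [0.4717, 0.2771, 0.1443]
eef_rot: [0.0, 1.0, -0.016, 0.0]
wrist_force: [0.6, 0.2, 0.9]
opening: 0.001
grasp_force: 0.4
```

{"op": "servo_tool", "data": {
  "steps": [
    {"dx": -0.06, "dy": 0, "dz": 0, "wx": 0, "wy": 0, "wz": 0},
    {"dx": -0.12, "dy": 0, "dz": 0, "wx": 0, "wy": 0, "wz": 0},
    {"dx": -0.18, "dy": 0, "dz": 0, "wx": 0, "wy": 0, "wz": 0},
    {"dx": -0.22, "dy": 0, "dz": 0, "wx": 0, "wy": 0, "wz": 0},
    {"dx": -0.22, "dy": 0, "dz": 0, "wx": 0, "wy": 0, "wz": 0}
  ]
}}

```text
time_s: 14.92
eef_pos: [0.449, 0.2773, 0.144]
eef_rot: [0.0, 1.0, -0.016, -0.0]
wrist_force: [-1.4, -0.1, 0.6]
opening: 0.002
grasp_force: 0.0
```

{"op": "servo_tool", "data": {
  "steps": [
    {"dx": -0.06, "dy": 0, "dz": -0.06, "wx": 0, "wy": 0, "wz": 0},
    {"dx": -0.12, "dy": 0, "dz": -0.14, "wx": 0, "wy": 0, "wz": 0},
    {"dx": -0.18, "dy": 0, "dz": -0.24, "wx": 0, "wy": 0, "wz": 0},
    {"dx": -0.23, "dy": 0, "dz": -0.34, "wx": 0, "wy": 0, "wz": 0},
    {"dx": -0.23, "dy": 0, "dz": -0.4, "wx": 0, "wy": 0, "wz": 0}
  ]
}}

```text
time_s: 15.33
eef_pos: [0.4254, 0.2776, 0.1025]
eef_rot: [-0.0, 1.0, -0.016, -0.001]
wrist_force: [-2.4, 3.1, 1.1]
opening: 0.001
grasp_force: 2.0
```

{"op": "servo_tool", "data": {
  "steps": [
    {"dx": 0, "dy": 0, "dz": -0.06, "wx": 0, "wy": 0, "wz": 0},
    {"dx": 0, "dy": 0, "dz": -0.12, "wx": 0, "wy": 0, "wz": 0},
    {"dx": 0, "dy": 0, "dz": -0.18, "wx": 0, "wy": 0, "wz": 0},
    {"dx": 0, "dy": 0, "dz": -0.24, "wx": 0, "wy": 0, "wz": 0},
    {"dx": 0, "dy": 0, "dz": -0.27, "wx": 0, "wy": 0, "wz": 0}
  ]
}}

```text
time_s: 15.75
eef_pos: [0.4268, 0.277, 0.0763]
eef_rot: [0.0, 1.0, -0.016, -0.001]
wrist_force: [0.3, -0.4, 0.8]
opening: -0.003
grasp_force: 0.5
```

Run:
```python
from h import *
import pickle
cs={n:vision.camera(n) for n in ("scene","top","wrist")}; o=ctrl.get_obs()
print(o['eef_pos'],o['wrist_force'])
m=np.zeros((600,800,3),np.uint8)
m[:400,:400]=cv2.resize(cs['scene']['frame'][185:285,300:400,::-1],(400,400),interpolation=cv2.INTER_CUBIC)
m[:400,400:]=cv2.resize(cs['top']['frame'][160:260,85:185,::-1],(400,400),interpolation=cv2.INTER_CUBIC)
m[400:,:267]=cv2.resize(cs['wrist']['frame'][:,:,::-1],(267,200))
cv2.imwrite('pics/m4.png',m)
```

```text
[0.42675292 0.27708634 0.07678788] [-0.21524148  0.03856289 -0.19189051]
```

View pics/m4.png

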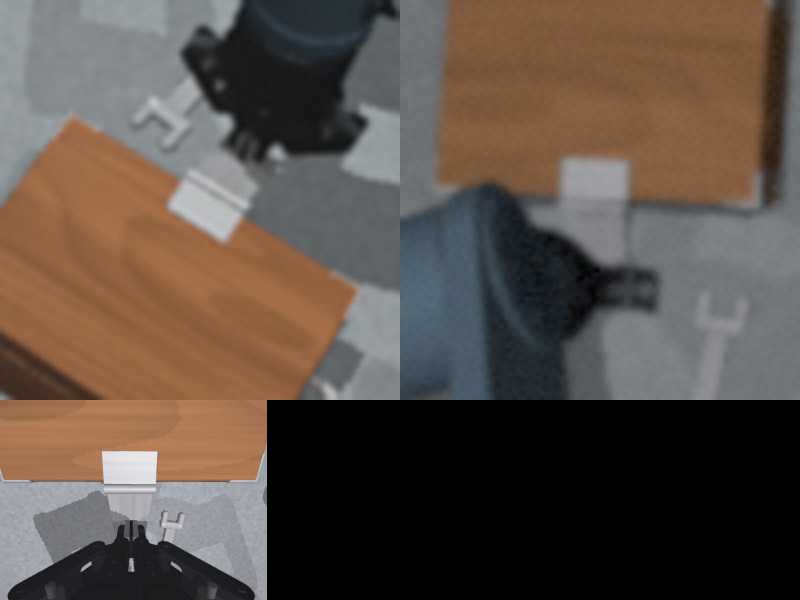

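The hasp is now past level, sloping down from its hinge at wrist (130,490) under the fingers at (133,530), which are centred on it. Next I'll push it down and in.

{"op": "servo_tool", "data": {
  "steps": [
    {"dx": 0.04, "dy": 0, "dz": -0.04, "wx": 0, "wy": 0, "wz": 0},
    {"dx": 0.08, "dy": 0, "dz": -0.08, "wx": 0, "wy": 0, "wz": 0},
    {"dx": 0.13, "dy": 0, "dz": -0.11, "wx": 0, "wy": 0, "wz": 0},
    {"dx": 0.18, "dy": 0, "dz": -0.14, "wx": 0, "wy": 0, "wz": 0},
    {"dx": 0.22, "dy": 0, "dz": -0.15, "wx": 0, "wy": 0, "wz": 0}
  ]
}}

```text
time_s: 16.32
eef_pos: [0.4492, 0.2771, 0.0614]
eef_rot: [0.0, 1.0, -0.016, -0.001]
wrist_force: [-2.8, -0.2, -0.5]
opening: 0.001
grasp_force: 0.9
```

{"op": "servo_tool", "data": {
  "steps": [
    {"dx": 0.02, "dy": 0, "dz": 0, "wx": 0, "wy": 0, "wz": 0},
    {"dx": 0.04, "dy": 0, "dz": 0, "wx": 0, "wy": 0, "wz": 0},
    {"dx": 0.06, "dy": 0, "dz": 0, "wx": 0, "wy": 0, "wz": 0},
    {"dx": 0.08, "dy": 0, "dz": 0, "wx": 0, "wy": 0, "wz": 0},
    {"dx": 0.1, "dy": 0, "dz": 0, "wx": 0, "wy": 0, "wz": 0}
  ]
}}

```text
time_s: 16.73
eef_pos: [0.4592, 0.2774, 0.0623]
eef_rot: [-0.0, 1.0, -0.016, -0.0]
wrist_force: [-1.9, 0.3, -0.9]
opening: 0.003
grasp_force: 1.0
```

{"op": "servo_tool", "data": {
  "steps": [
    {"dx": 0.01, "dy": 0, "dz": 0, "wx": 0, "wy": 0, "wz": 0},
    {"dx": 0.02, "dy": 0, "dz": 0, "wx": 0, "wy": 0, "wz": 0},
    {"dx": 0.03, "dy": 0, "dz": 0, "wx": 0, "wy": 0, "wz": 0},
    {"dx": 0.04, "dy": 0, "dz": 0, "wx": 0, "wy": 0, "wz": 0},
    {"dx": 0.04, "dy": 0, "dz": 0, "wx": 0, "wy": 0, "wz": 0}
  ]
}}

```text
time_s: 17.15
eef_pos: [0.4633, 0.2773, 0.0623]
eef_rot: [0.0, 1.0, -0.016, 0.0]
wrist_force: [-1.4, 0.0, -2.0]
opening: 0.002
grasp_force: 0.7
```

{"op": "servo_tool", "data": {
  "steps": [
    {"dx": 0.01, "dy": 0, "dz": 0, "wx": 0, "wy": 0, "wz": 0},
    {"dx": 0.02, "dy": 0, "dz": 0, "wx": 0, "wy": 0, "wz": 0},
    {"dx": 0.03, "dy": 0, "dz": 0, "wx": 0, "wy": 0, "wz": 0},
    {"dx": 0.03, "dy": 0, "dz": 0, "wx": 0, "wy": 0, "wz": 0},
    {"dx": 0.03, "dy": 0, "dz": 0, "wx": 0, "wy": 0, "wz": 0}
  ]
}}

```text
time_s: 17.57
eef_pos: [0.4637, 0.2773, 0.0622]
eef_rot: [0.0, 1.0, -0.016, -0.002]
wrist_force: [-12.2, -1.7, 7.4]
opening: 0.003
grasp_force: 5.9
```

{"op": "servo_tool", "data": {
  "steps": [
    {"dx": 0.01, "dy": 0, "dz": 0, "wx": 0, "wy": 0, "wz": 0},
    {"dx": 0.02, "dy": 0, "dz": 0, "wx": 0, "wy": 0, "wz": 0},
    {"dx": 0.02, "dy": 0, "dz": 0, "wx": 0, "wy": 0, "wz": 0},
    {"dx": 0.02, "dy": 0, "dz": 0, "wx": 0, "wy": 0, "wz": 0},
    {"dx": 0.02, "dy": 0, "dz": 0, "wx": 0, "wy": 0, "wz": 0}
  ]
}}

```text
time_s: 17.98
eef_pos: [0.4636, 0.2773, 0.0622]
eef_rot: [0.001, 1.0, -0.016, -0.004]
wrist_force: [-19.3, -1.5, 15.1]
opening: 0.004
grasp_force: 9.9
```

{"op": "servo_tool", "data": {
  "steps": [
    {"dx": -0.1, "dy": 0, "dz": 0, "wx": 0, "wy": 0, "wz": 0},
    {"dx": -0.25, "dy": 0, "dz": 0, "wx": 0, "wy": 0, "wz": 0},
    {"dx": -0.45, "dy": 0, "dz": 0.1, "wx": 0, "wy": 0, "wz": 0},
    {"dx": -0.7, "dy": 0, "dz": 0.4, "wx": 0, "wy": 0, "wz": 0},
    {"dx": -0.7, "dy": 0, "dz": 0.8, "wx": 0, "wy": 0, "wz": 0}
  ]
}}

```text
time_s: 18.4
eef_pos: [0.3918, 0.2762, 0.1394]
eef_rot: [0.002, 1.0, -0.016, -0.005]
wrist_force: [0.9, 0.2, -1.1]
opening: -0.0
grasp_force: 0.0
```

{"op": "servo_tool", "data": {
  "steps": [
    {"dx": -0.1, "dy": 0, "dz": 0.3, "wx": 0, "wy": 0, "wz": 0},
    {"dx": -0.2, "dy": 0, "dz": 0.6, "wx": 0, "wy": 0, "wz": 0},
    {"dx": -0.3, "dy": 0.2, "dz": 0.9, "wx": 0, "wy": 0, "wz": 0},
    {"dx": -0.3, "dy": 0.4, "dz": 1, "wx": 0, "wy": 0, "wz": 0},
    {"dx": -0.3, "dy": 0.4, "dz": 1, "wx": 0, "wy": 0, "wz": 0}
  ]
}}

```text
time_s: 18.82
eef_pos: [0.3703, 0.3208, 0.2473]
eef_rot: [-0.003, 1.0, -0.015, 0.005]
wrist_force: [-1.0, -0.3, -1.0]
opening: 0.0
grasp_force: 0.0
```

Run:
```python
from h import *
cs={n:vision.camera(n) for n in ("scene","top","wrist")}; o=ctrl.get_obs()
print(o['eef_pos'],o['wrist_force'],o['time_s'])
m=np.zeros((600,800,3),np.uint8)
m[:400,:400]=cv2.resize(cs['scene']['frame'][185:285,300:400,::-1],(400,400),interpolation=cv2.INTER_CUBIC)
m[:400,400:]=cv2.resize(cs['top']['frame'][160:260,85:185,::-1],(400,400),interpolation=cv2.INTER_CUBIC)
m[400:,:267]=cv2.resize(cs['wrist']['frame'][:,:,::-1],(267,200))
m[400:,267:533]=cv2.resize(cs['scene']['frame'][120:240,90:250,::-1],(266,200))
m[400:,533:799]=cv2.resize(cs['top']['frame'][:,:,::-1],(266,200))
cv2.imwrite('pics/m5.png',m)
```

```text
[0.36807554 0.3170431  0.24187877] [-0.19818766  0.19682026 -0.03856217] 18.9667
```

View pics/m5.png

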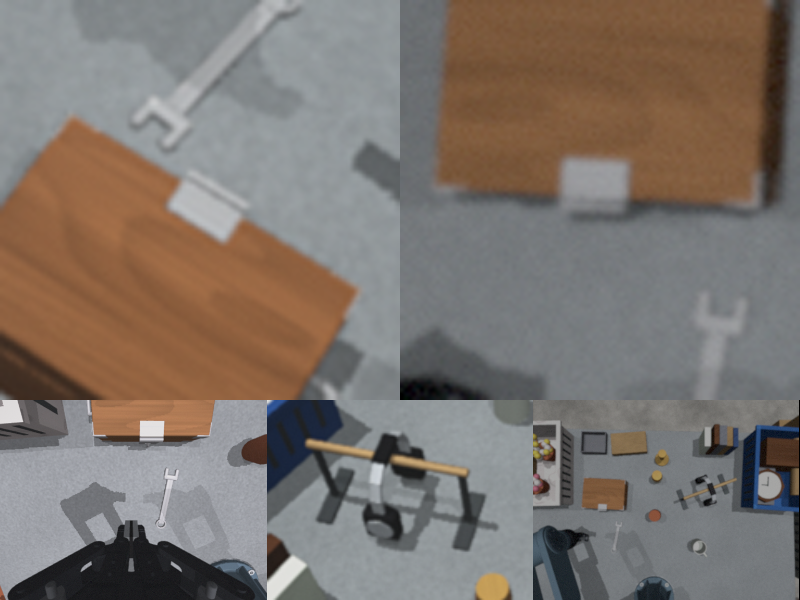

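The hasp hangs down in front of the case: in the top crop nothing shows beyond the hinge at (595,205). The push also met a hard stop where the home position was expected. The headphones still hang on the bar at (385,460) and the other goods look unmoved, so I'm handing in.

```bash
python3 -c "
from bench import workorder
print(workorder.hand_in())"
```

```text
the job is handed in; nothing more can be done
None
```

The headphones hang square over the rail and the hasp is down over the catch at a firm stop; the job was handed in at about 19 s with the other goods unmoved in the last images, but hand-in returned no verdict.

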